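# Load a test cassette under the reader's push-latch cover

## Task

A test cassette with a patient's sample lies on the loading track of the small white bench reader, in front of the reader's closed blue-grey cover. Press the teal thumb bar on the cover so that its push latch lets go and the cover pops open, slide the cassette gently along the track with a fingertip on its teal lug until it is fully home, then press the cover down again until it latches and stays shut by itself. The cassette must stay flat on the track - push it, do not pick it up or ram it - and leave the other things on the worktop where they stand.

Things in the scene. Friction and masses are not known exactly. Their poses are not given: they have to be found in the camera images.
- reader: White bench reader for cassettes, fixed. Origin: centre of its underside on the worktop; x runs level along the loading track in the direction of pushing in, y left, z up. Housing x -30 to +100 mm, y -85 to +85 mm, 60 mm high, with a display hump (101 mm high) at x over +53 mm. In front a tongue, 56 mm wide, x -130 to -30 mm, carries the track.
- track_mouth (a point): Point on the track floor (34 mm above the worktop) where the track passes under the front of the cover. Guide rails on both sides stand 34 mm apart, 4 mm wide, 6 mm high. The level track goes on under the cover to an end stop 57 mm past this point. With the cover shut, its front skirt bars the way for the cassette's body here.
- lug_home (a point): Where the centre of the cassette's lug is when the cassette is fully home against the end stop: 9 mm in front of the cover's front face.
- cover (a joint): Cover angle, rad: 0 latched, 0.55 sprung open, -0.084 firm stop. Push-push latch: pressed to the stop (4 mm at the thumb bar, 2 N) and let go, a latched cover swings up to 0.55 by itself in 1 s; an open cover pressed down to the stop (2 to 4 N) and let go stays latched at 0. Pressed less far, it does not change. A cassette half in keeps it from latching.
- cover_hinge (a point): Middle of the cover's hinge line, along the reader's y at the cover's far edge, 58 mm above the worktop. The cover is a blue-grey plate reaching 64 mm from the hinge towards the track, 84 mm wide; its top is 64 mm above the worktop when latched, its near edge about 97 mm when open. Going down from 0.3 rad it rattles over the latch: a press over 30 mm/s feels knocks above 10 N before the stop.
- cover_pad (a point): Middle of the top of the teal thumb bar on the cover (press here): a rounded bar 40 mm long across the cover, 3.5 mm proud of it, 46 mm in front of the hinge line; 67.5 mm above the worktop when latched, 63.5 mm at the firm stop. It moves with the cover: 23 mm higher and 12 mm nearer the hinge when open. To shut, press straight down 40 to 46 mm in front of the hinge line, at 20 to 30 mm/s.
- cassette: White test cassette with teal lug, loose, 30 g, flat on the track. Body 50 x 32 x 13 mm (x, y, z), then towards the robot a neck 12 mm long and 2 mm thick, then the upright lug. Origin: centre of the body's underside; x points along the track to the end stop.
- cassette_lug (a point): Centre of the upright teal lug at the cassette's near end, half-way up; lug 8 mm long (x), 24 mm wide, 15 mm high, its top 49 mm above the worktop. Push on its near face, 4 mm from this point. It stays outside the cover, also when home.
- specimen_cup: Bystander: specimen cup with yellow lid, 60 mm across, 68 mm high; origin under its centre.
- dropper_bottle: Bystander: white dropper bottle, 34 mm across, 82 mm high; origin under its centre.
- strip_bottle: Bystander: test-strip bottle with black cap, 45 mm across, 108 mm high; origin under its centre.
- timer: Bystander: white countdown timer, 64 x 68 x 18 mm; origin under its centre.
- note_pad: Bystander: yellow sticky-note pad, 76 x 76 x 13 mm; origin under its centre.
- marker: Bystander: white and black marker pen, 135 mm long; origin under its centre.
- tape_roll: Bystander: roll of brown tape, 92 mm across, 48 mm high; origin under its centre.

How it is judged:
By the outcome, as a careful person would: the job done as asked, in the order asked, and still so for the second after the job is handed in, with the robot touching nothing.
It also fails if it takes over 48 s, if anything falls off the work surface, if the arm or the gripper's body presses on something with over 40 N, if the wrist force passes 120 N, or if a joint passes its speed limit or range.

## Robot

A 6-joint arm with a two-finger parallel gripper is mounted at the origin on a cart in front of the work surface, level with it; the furniture and walls round the work are solid. World frame = base frame: x ahead of the robot, y to its left, z up, the work surface at z = 0. Lengths are in m, angles in degrees, forces in N, time in s.
With the tool pointing down it reaches from about 0.375 to 0.9 m from the base axis. Payload 3.1 kg.
Tool frame: the origin (TCP) lies midway between the tips of the shut fingers; the grasp point (between the pads) lies bot.hold_point_z behind it (bot.hold_point_z is the distance from the TCP to the grasp point, in m); z points along the fingers, y is the direction in which the jaws open and shut (so a half turn about z gives the same grasp; the last joint's range is limited). The gripper opens to 87 mm and grips with 3 to 60 N. Pads are 19 mm wide; open, the fingers measure 117 mm over their backs; the gripper's body (75 mm by 190 mm) begins 51 mm behind the grasp point.
Start: joints at [-78.81, 30.224, 82.088, -0, 67.689, -10.227], TCP at [0.228, -0.582, 0.223] pointing down, gripper open.
Joint ranges: [-176.69, 176.69], [-43.24, 126.21], [12.49, 139.97], [-82, 262], [0, 151.66], [-163.58, 163.58]. Speed limits (degrees/s): [159.86, 159.86, 180, 180, 180, 180].

## Interface

Orientations are given as a 3x3 rotation matrix whose columns are the frame's x, y, z axes.
In Python, from rig import bot, vision, order gives the robot as it stands. The module is installed in compiled form; this text tells all that it offers.
- The arm moves only by the tool move_arm, never from a script. Its argument "moves" is a list of rows, each an object of numbers: "hand": the finger opening in mm, from 0 to 87; "x", "y", "z": the shift along the tool's x, y, z in units of 25 mm (1.0 is 25 mm); "wx", "wy", "wz": the turn, a rotation vector about the tool's x, y, z in degrees. In form: [{"hand": .., "x": .., "y": .., "z": .., "wx": .., "wy": .., "wz": ..}, ...]. A call has 1 to 20 rows; each row shifts and turns the commanded pose from where the row before left it, along the tool's axes as they then stand; what a row does not reach is not made up. A row lasts 1/10 s, in which the tool goes at most 50 mm and 8.59 degrees, less where a joint would pass 70% of its speed; a pose out of reach is approached as far as the arm can. A call is refused whole if a number of a shift passes 1 or a number of a turn 8.59, either way. A call with a gripper value outside its range is refused whole. The fingers move at their own pace and stop on an object; the grip force is fixed at half the most. Time passes only in rows, so rows that do not move let the fingers close. It gives the time, the measured TCP pose, the force and the opening at its end, in the units of the state.
- bot.read_state(): the state, without advancing time (a new reading comes with each control period).
- vision.capture(name): name is "scene" or "top"; returns a dict with "image" (400x640x3 uint8, red, green, blue), "z_map" (400x640 float32, m along the optical axis (not along the pixel's ray), 0 where there is no reading), "fx", "fy", "cx", "cy" (pixels), "pose" (4x4, takes a point from camera to world coordinates). Camera axes: x right, y down, z forward; pixel columns grow to the right and rows downward; lengths in m; the calibration is good to about 2 mm. A picture is of the moment at which its call begins.
- order.hand_in(): hands the job in, once; it reports no verdict.
The state is a dict: "time_s": time; "joint_positions": joint angles; "qvel": joint speeds; "tau": joint torques, N m; "position": TCP position; "tcp_rot": TCP orientation; "force": force on the tool from outside, world axes, zero at the start; "moment": the same for the moment, N m; "opening": opening from 0.0 (shut) to 1.0 (fully open).
Only numpy, scipy, OpenCV 4.12 (cv2) and the standard library are available. Lean on these libraries where they do the work, as an engineer would, in place of code of your own. Each camera call takes 0.05 s, during which the arm holds its last target.

## Working session

There is one attempt and no reset: what is moved stays moved. The work goes in short steps, Python scripts to look and compute and a tool call to move; the robot and the scene stay as the last step left them, time stands still between calls to the robot, and variables do not carry over. Pictures are saved under pics/ and viewed, and the job is handed in when it is done.

Besides the shell and the picture viewer there is one more tool, called as name(argument=value, ...), one argument or row to a line, values as JSON. move_arm: Moves the arm, as the interface text tells. Its arguments: {"type":"object","properties":{"moves":{"type":"array"}},"required":["moves"]}

```bash
mkdir -p pics; python3 - <<'E'
from rig import bot,vision
import cv2,numpy as np
s=bot.read_state();print(s)
for n in("scene","top"):
    c=vision.capture(n);cv2.imwrite(f"pics/{n}0.png",c["image"][:,:,::-1]);np.savez(f"{n}0.npz",**c)
    print(n,c["fx"],c["fy"],c["cx"],c["cy"],c["pose"])
print(bot.hold_point_z)
E
```

```text
{'time_s': 0.0, 'joint_positions': array([-7.88130502e+01,  3.02792479e+01,  8.21556133e+01, -6.15487907e-04,
        6.76899497e+01, -1.02255144e+01]), 'qvel': array([ 0.00086056,  0.01874999,  0.07934644,  0.00408798,  0.01767838,
       -0.00860761]), 'tau': array([-3.57984318e-04, -4.40045500e+01, -1.76592225e+01,  6.30501215e-02,
        5.81917330e-02, -1.73940371e-04]), 'position': array([ 0.22807321, -0.58111529,  0.22157291]), 'tcp_rot': array([[ 9.30975006e-01,  3.65082662e-01, -4.32374927e-04],
       [ 3.65082724e-01, -9.30972635e-01,  2.13504160e-03],
       [ 3.76937446e-04, -2.14552298e-03, -9.99997627e-01]]), 'force': array([-0.16862625,  0.35566017, -0.35878667]), 'moment': array([ 0.01592169, -0.03395538,  0.0502435 ]), 'opening': 1.0044071787476947}
scene 501.9979525514352 501.9979525514352 313.0576300991123 191.94482952374747 [[ 0.73585166 -0.35995708  0.57354445 -0.49551828]
 [-0.67688243 -0.41450059  0.60829224 -1.07201263]
 [ 0.01877541 -0.83583501 -0.54865957  1.02451662]
 [ 0.          0.          0.          1.        ]]
top 515.0605253927196 515.0605253927196 316.4167711893997 198.61314664234115 [[-0.03189261 -0.97590302  0.21586145  0.15315853]
 [-0.99948311  0.03201391 -0.00293548  0.00532345]
 [-0.00404582 -0.2158435  -0.97641959  1.69356894]
 [ 0.          0.          0.          1.        ]]
0.0187
```

View pics/scene0.png

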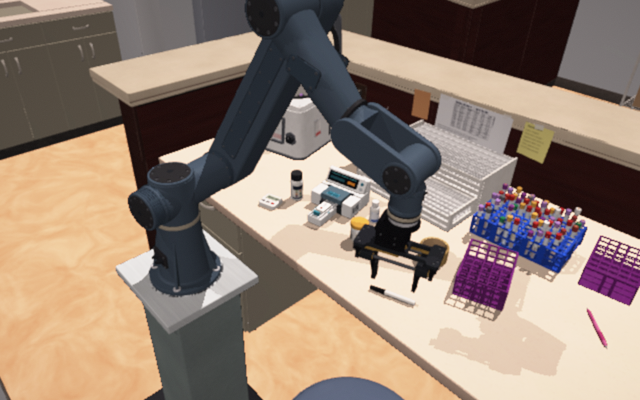

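View pics/top0.png

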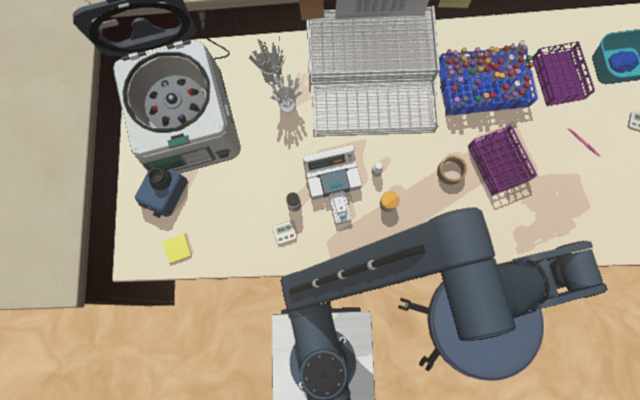

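The scene view shows the reader at about (340,195). In the top view it is at (333,180), with the cassette at (341,208), bottles at (294,200) and (377,168), and the cup at (390,200). I'll zoom in.

```bash
python3 - <<'E'
import cv2,numpy as np
t=cv2.imread("pics/top0.png")[135:255,265:415];s=cv2.imread("pics/scene0.png")[160:250,250:400]
cv2.imwrite("pics/t1.png",cv2.resize(t,None,fx=5,fy=5,interpolation=cv2.INTER_CUBIC))
cv2.imwrite("pics/s1.png",cv2.resize(s,None,fx=5,fy=5,interpolation=cv2.INTER_CUBIC))
E
```

```text
(no output)
```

View pics/t1.png

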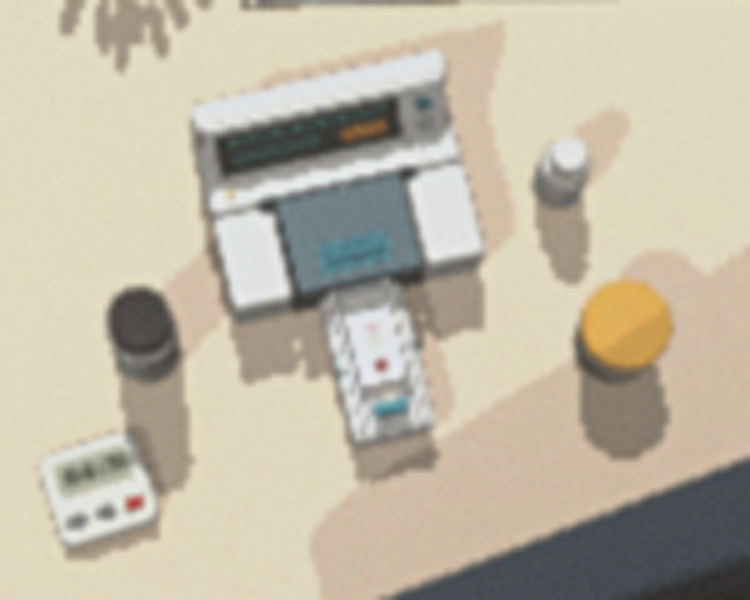

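View pics/s1.png

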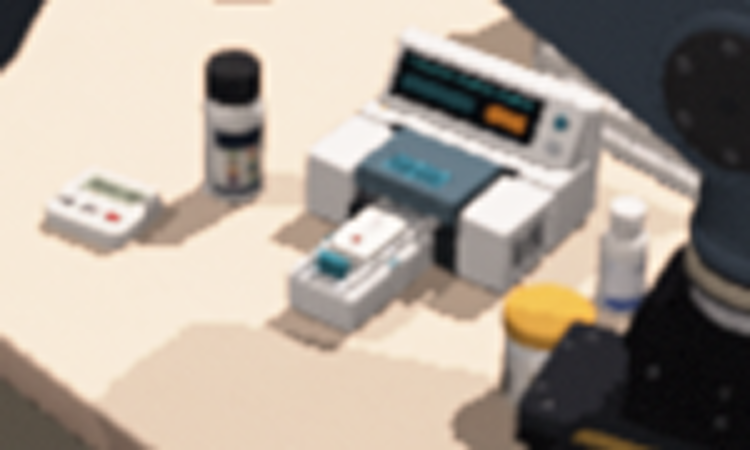

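```bash
cat > h.py <<'E'
import cv2,numpy as np
def ray(c,uv,z):
    uv=np.atleast_2d(uv).astype(float);P=c["pose"]
    d=np.c_[(uv[:,0]-c["cx"])/c["fx"],(uv[:,1]-c["cy"])/c["fy"],np.ones(len(uv))]@P[:3,:3].T
    return P[:3,3]+d*((z-P[2,3])/d[:,2])[:,None]
def teal(c,box):
    h=cv2.cvtColor(c["image"],cv2.COLOR_RGB2HSV).astype(int)
    m=(h[...,0]>84)&(h[...,0]<102)&(h[...,1]>105)&(h[...,2]>60)
    k=np.zeros(m.shape,bool);k[box[1]:box[3],box[0]:box[2]]=1
    n,l,st,ce=cv2.connectedComponentsWithStats((m&k).astype(np.uint8))
    return [(st[i].tolist(),ce[i]) for i in range(1,n) if st[i][4]>=6]
def cloud(c,box):
    u,v=np.meshgrid(np.arange(box[0],box[2]),np.arange(box[1],box[3]));z=c["z_map"][v,u]
    p=np.stack([(u-c["cx"])/c["fx"]*z,(v-c["cy"])/c["fy"]*z,z],-1)
    return p@c["pose"][:3,:3].T+c["pose"][:3,3]
E
python3 - <<'E'
from h import *
T=np.load("top0.npz");S=np.load("scene0.npz")
for n,c,b in(("top",T,(295,150,375,225)),("scene",S,(300,160,375,235))):
    for st,ce in teal(c,b):
        print(n,st,ce.round(1),[ray(c,ce,z)[0].round(4).tolist() for z in(.0665,.049,.0415)])
# cover plate & housing faces
h=cv2.cvtColor(T["image"],cv2.COLOR_RGB2HSV)
for p in((320,180),(335,185),(318,190),(357,180),(336,207),(341,216),(338,170)): print(p,h[p[1],p[0]],cloud(T,(p[0],p[1],p[0]+1,p[1]+1))[0,0].round(4))
# front corners of housing top at z=.06 from t1 pixel picks
pk=np.array([[237,310],[292,298],[425,272],[482,252],[413,165],[218,212],[455,163]])/5+[265,135]-0.4
print(ray(T,pk,.06).round(4))
pk=np.array([[278,205],[412,176],[425,262],[296,292]])/5+[265,135]-.4
print("cover",ray(T,pk,.064).round(4))
pk=np.array([[352,440],[432,427]])/5+[265,135]-.4
print("tongue end",ray(T,pk,.034).round(4))
E
```

```text
scene [342, 175, 6, 3, 8] [344.5 176.4] [[0.6632, -0.0089, 0.0665], [0.6843, 0.0105, 0.049], [0.6934, 0.0188, 0.0415]]
scene [331, 176, 13, 5, 19] [337.1 178.1] [[0.634, 0.0004, 0.0665], [0.6546, 0.02, 0.049], [0.6635, 0.0284, 0.0415]]
scene [351, 179, 5, 2, 7] [352.9 179.6] [[0.6702, -0.0444, 0.0665], [0.6915, -0.0256, 0.049], [0.7007, -0.0175, 0.0415]]
scene [327, 191, 13, 6, 40] [333.1 193.6] [[0.5513, -0.0631, 0.0665], [0.5705, -0.0447, 0.049], [0.5787, -0.0368, 0.0415]]
scene [314, 211, 5, 4, 16] [316.  212.5] [[0.4302, -0.1065, 0.0665], [0.4471, -0.0888, 0.049], [0.4543, -0.0813, 0.0415]]
(320, 180) [ 24  11 121] [ 0.585  -0.0137  0.0264]
(335, 185) [ 97 101 136] [ 0.5544 -0.0612  0.0738]
(318, 190) [ 75   2 227] [ 0.5421 -0.0056  0.0634]
(357, 180) [ 60   2 227] [ 0.5747 -0.1351  0.0507]
(336, 207) [110   7 222] [ 0.4875 -0.0627  0.0447]
(341, 216) [ 94  96 164] [ 0.4563 -0.0775  0.0491]
(338, 170) [ 90   7 146] [ 0.6077 -0.0735  0.062 ]
[[ 0.5215  0.0146  0.06  ]
 [ 0.5283 -0.0215  0.06  ]
 [ 0.5428 -0.1088  0.06  ]
 [ 0.555  -0.1466  0.06  ]
 [ 0.6155 -0.1042  0.06  ]
 [ 0.5877  0.025   0.06  ]
 [ 0.6159 -0.1319  0.06  ]]
cover [[ 0.5901 -0.0144  0.064 ]
 [ 0.6069 -0.1029  0.064 ]
 [ 0.5486 -0.1088  0.064 ]
 [ 0.5313 -0.0241  0.064 ]]
tongue end [[ 0.4379 -0.0578  0.034 ]
 [ 0.4448 -0.1104  0.034 ]]
```

```bash
python3 - <<'E'
from h import *
T=np.load("top0.npz");S=np.load("scene0.npz")
def blob(c,box,z):
    im=c["image"].astype(float);r=im[box[1]:box[3],box[0]:box[2]]
    # saturation-like teal measure
    w=(r[...,1]+r[...,2])/2-r[...,0]
    return w,box
for nm,c,b,z in(("Tpad",T,(322,178,350,192),.0672),("Tlug",T,(335,210,350,222),.047),("Spad",S,(322,188,343,200),.0672),("Slug",S,(310,208,322,218),.045)):
    w,_=blob(c,b,z); 
    base=np.median(w); t=(w.max()+base)/2
    ww=np.clip(w-(base+.35*(w.max()-base)),0,None)
    v,u=np.mgrid[b[1]:b[3],b[0]:b[2]]
    uc=(ww*u).sum()/ww.sum();vc=(ww*v).sum()/ww.sum()
    print(nm,base,w.max(),uc.round(2),vc.round(2),ray(c,(uc,vc),z)[0].round(4))
    print(w.astype(int)) if nm[1:]=="lug" else 0
    P=ray(c,np.c_[u[ww>0],v[ww>0]],z)[:,:2]; 
    q=(P-P.mean(0));e,V=np.linalg.eigh(np.cov(q.T,aweights=ww[ww>0]));print(" axis",V[:,1],np.sqrt(e*12), "yaw",np.degrees(np.arctan2(V[0,1]*-np.sign(V[1,1]),abs(V[1,1]))))
# triangulation check
# white vs white seams: housing silhouette yaw using min area rect of top face left/right blocks
h=cv2.cvtColor(T["image"],cv2.COLOR_RGB2HSV).astype(int)
m=((h[...,1]<14)&(h[...,2]>205)).astype(np.uint8)
n,l,st,ce=cv2.connectedComponentsWithStats(m[135:255,265:415])
for i in range(1,n):
    if st[i][4]>40:
        cn=cv2.findContours((l==i).astype(np.uint8),0,cv2.CHAIN_APPROX_NONE)[0][0][:,0]+[265,135]
        P=ray(T,cn,.06)[:,:2];r=cv2.minAreaRect((P*1000).astype(np.float32));print(st[i],np.round(r[0],1),np.round(r[1],1),r[2])
E
```

```text
Tpad 19.0 54.5 335.27 184.91 [ 0.5563 -0.0623  0.0672]
 axis [-0.20580847  0.97859229] [0.01874134 0.04607623] yaw 11.87683000904117
Tlug -0.5 66.0 342.72 215.91 [ 0.4568 -0.0832  0.047 ]
[[  2   2   7   4   4   4   0   4   6   2  -2  -1   1  -2 -11]
 [  0   0   3   6   5   0  -3   0  -1  -4  -5  -2   1  -2  -6]
 [ -1  -3  -2   0  -2  -7  -8 -10  -7  -7  -4  -3  -3  -4  -7]
 [  0   1  -3  -6  -5  -9 -11 -11  -8  -1   1   0  -1   0  -5]
 [  2   3  -1  -5  -2  -2  -4  -5  -1  17  28  21   0   0  -1]
 [  3   0  -3  -2   8  23  27  33  40  52  56  32   0  -2  -3]
 [  2  -2  -1   2  18  50  58  61  66  65  56  21   0  -3  -4]
 [  2   1   0   0  15  48  51  36  30  26  19   6   1   0  -1]
 [ -1   2   0  -1   4  16  13   4   1  -1  -4  -1   0   2   3]
 [ -2   4   0  -2   1   0  -2  -2  -1  -3  -5  -5  -1   0   0]
 [ -1   2   0   0   2  -1  -3  -2  -2  -2  -4  -3  -2  -1  -3]
 [ -3   1  -1   2   2  -1  -2  -2  -5  -2  -4  -4  -7  -9 -11]]
 axis [-0.21816174  0.97591263] [0.00670808 0.02095607] yaw 12.601086253798718
Spad 26.25 75.5 333.25 193.66 [ 0.5507 -0.0645  0.0672]
 axis [-0.21595085  
[... 408 characters left out ...]
4   4 -10]
 [ -8  -6  -2   8  18  30  41  45  41  15  -2 -11]
 [ -9  -8  -6  -5  -5   1  10  23  24   1  -9 -11]
 [-10 -10 -10 -11 -10  -8  -4   0   0  -6 -11 -11]
 [ -8 -10 -10 -11 -11  -9  -7  -5  -5  -8 -11 -11]]
 axis [0.2919229  0.95644185] [0.01505096 0.02433105] yaw -16.973112362032015
[ 38  10  51  16 271] [668.  -43.8] [ 18.7 169.3] 11.532503128051758
[ 42  27  49  15 137] [611.3 -51.6] [ 12.6 164.2] 12.031329154968262
[ 82  33  14  19 188] [ 582.8 -123.8] [58.9 36. ] 11.043157577514648
[ 43  42  14  19 186] [556.8   3.7] [58.7 35. ] 11.973237037658691
[ 68  62  15  15 140] [494.  -75.3] [45.4 46.4] 88.12055206298828
[  9  87  22  21 149] [407.8 107.5] [56.5 60.6] 16.879302978515625
```

move_arm(
  moves=[
    {"hand":0,"wz":4.8},
    {"hand":0,"wz":4.8},
    {"hand":0,"x":0.6,"y":-0.6},
    {"hand":0,"x":0.8,"y":-0.8},
    {"hand":0,"x":0.8,"y":-0.8},
    {"hand":0,"x":0.8,"y":-0.8},
    {"hand":0,"x":0.8,"y":-0.8},
    {"hand":0,"x":0.8,"y":-0.8},
    {"hand":0,"x":0.8,"y":-0.8},
    {"hand":0,"x":0.8,"y":-0.8},
    {"hand":0,"x":0.8,"y":-0.8},
    {"hand":0,"x":0.8,"y":-0.8},
    {"hand":0,"x":0.8,"y":-0.8},
    {"hand":0,"x":0.8,"y":-0.8},
    {"hand":0,"x":0.8,"y":-0.8},
    {"hand":0,"x":0.8,"y":-0.8},
    {"hand":0,"x":0.8,"y":-0.8},
    {"hand":0,"x":0.8,"y":-0.8},
    {"hand":0,"x":0.8,"y":-0.8},
    {"hand":0},
  ],
)

```text
schema error: expected keys hand, x, y, z, wx, wy, wz
```

```bash
cat >> h.py <<'E'
PSI=np.radians(11.8);EX=np.array([np.cos(PSI),np.sin(PSI)]);EY=np.array([-np.sin(PSI),np.cos(PSI)])
PAD=np.array([.5555,-.0625])
def rel(p): d=np.asarray(p)[:2]-PAD; return np.round(1000*np.array([d@EX,d@EY,p[2]]),1)
def st(tag=None):
    from rig import bot,vision
    s=bot.read_state();print("t",s["time_s"],"rel mm (x from pad,y left,z)",rel(s["position"]),"F",s["force"].round(2),"op",round(s["opening"],3))
    R=s["tcp_rot"];print("yaw",np.degrees(np.arctan2(R[1,0],R[0,0])).round(2),"zax",R[:,2].round(4),"q",s["joint_positions"].round(1))
    if tag:
        for n,b in(("top",(265,135,415,255)),("scene",(250,140,400,250))):
            c=vision.capture(n);np.savez(f"{n}_{tag}.npz",**c)
            cv2.imwrite(f"pics/{n}_{tag}.png",cv2.resize(c["image"][b[1]:b[3],b[0]:b[2],::-1],None,fx=5,fy=5,interpolation=cv2.INTER_CUBIC))
E
python3 - <<'E'
from h import *
st()
T=np.load("top0.npz")
for n,p,z in(("strip",(140,318),.108),("cup",(626,323),.068),("drop",(570,155),.082)): print(n,rel(ray(T,np.array(p)/5+[265,135]-.4,z)[0]))
E
```

```text
t 0.1 rel mm (x from pad,y left,z) [-426.5 -440.7  221.7] F [0.13 0.32 0.27] op 0.999
yaw 21.42 zax [-4.0e-04  1.9e-03 -1.0e+00] q [-78.8  30.3  82.2   0.   67.7 -10.2]
strip [-18.8 145.  108. ]
cup [ -87.1 -159.4   68. ]
drop [  26.8 -151.1   82. ]
```

move_arm(
  moves=[
    {"hand":0,"x":0,"y":0,"z":0,"wx":0,"wy":0,"wz":4.8},
    {"hand":0,"x":0,"y":0,"z":0,"wx":0,"wy":0,"wz":4.8},
    {"hand":0,"x":0.6,"y":-0.6,"z":0,"wx":0,"wy":0,"wz":0},
    {"hand":0,"x":0.8,"y":-0.8,"z":0,"wx":0,"wy":0,"wz":0},
    {"hand":0,"x":0.8,"y":-0.8,"z":0,"wx":0,"wy":0,"wz":0},
    {"hand":0,"x":0.8,"y":-0.8,"z":0,"wx":0,"wy":0,"wz":0},
    {"hand":0,"x":0.8,"y":-0.8,"z":0,"wx":0,"wy":0,"wz":0},
    {"hand":0,"x":0.8,"y":-0.8,"z":0,"wx":0,"wy":0,"wz":0},
    {"hand":0,"x":0.8,"y":-0.8,"z":0,"wx":0,"wy":0,"wz":0},
    {"hand":0,"x":0.8,"y":-0.8,"z":0,"wx":0,"wy":0,"wz":0},
    {"hand":0,"x":0.8,"y":-0.8,"z":0,"wx":0,"wy":0,"wz":0},
    {"hand":0,"x":0.8,"y":-0.8,"z":0,"wx":0,"wy":0,"wz":0},
    {"hand":0,"x":0.8,"y":-0.8,"z":0,"wx":0,"wy":0,"wz":0},
    {"hand":0,"x":0.8,"y":-0.8,"z":0,"wx":0,"wy":0,"wz":0},
    {"hand":0,"x":0.8,"y":-0.8,"z":0,"wx":0,"wy":0,"wz":0},
    {"hand":0,"x":0.8,"y":-0.8,"z":0,"wx":0,"wy":0,"wz":0},
    {"hand":0,"x":0.8,"y":-0.8,"z":0,"wx":0,"wy":0,"wz":0},
    {"hand":0,"x":0.8,"y":-0.8,"z":0,"wx":0,"wy":0,"wz":0},
    {"hand":0,"x":0.6,"y":-0.6,"z":0,"wx":0,"wy":0,"wz":0},
    {"hand":0,"x":0,"y":0,"z":0,"wx":0,"wy":0,"wz":0},
  ],
)

```text
time_s: 2.1
position: [0.4843, -0.1889, 0.2222]
tcp_rot: [[0.978, 0.208, -0.0], [0.208, -0.978, 0.001], [-0.0, -0.001, -1.0]]
force: [0.1, -0.2, 0.4]
opening: 0.003
```

```bash
python3 -c "
from h import *
st()"
```

```text
t 2.1 rel mm (x from pad,y left,z) [ -95.5 -109.2  222.2] F [ 0.07 -0.19  0.4 ] op 0.003
yaw 12.01 zax [-4.0e-04  1.1e-03 -1.0e+00] q [-33.7  22.2  97.1   0.   60.8  44.3]
```

move_arm(
  moves=[
    {"hand":0,"x":0.4,"y":-0.45,"z":0,"wx":0,"wy":0,"wz":0},
    {"hand":0,"x":0.7,"y":-0.8,"z":0,"wx":0,"wy":0,"wz":0},
    {"hand":0,"x":0.7,"y":-0.8,"z":0.2,"wx":0,"wy":0,"wz":0},
    {"hand":0,"x":0.7,"y":-0.8,"z":0.5,"wx":0,"wy":0,"wz":0},
    {"hand":0,"x":0.7,"y":-0.8,"z":0.8,"wx":0,"wy":0,"wz":0},
    {"hand":0,"x":0.6,"y":-0.7,"z":0.8,"wx":0,"wy":0,"wz":0},
    {"hand":0,"x":0,"y":0,"z":0.8,"wx":0,"wy":0,"wz":0},
    {"hand":0,"x":0,"y":0,"z":0.8,"wx":0,"wy":0,"wz":0},
    {"hand":0,"x":0,"y":0,"z":0.6,"wx":0,"wy":0,"wz":0},
    {"hand":0,"x":0,"y":0,"z":0.5,"wx":0,"wy":0,"wz":0},
    {"hand":0,"x":0,"y":0,"z":0.3,"wx":0,"wy":0,"wz":0},
    {"hand":0,"x":0,"y":0,"z":0,"wx":0,"wy":0,"wz":0},
    {"hand":0,"x":0,"y":0,"z":0,"wx":0,"wy":0,"wz":0},
  ],
)

```text
time_s: 3.4
position: [0.5547, -0.0656, 0.0904]
tcp_rot: [[0.979, 0.204, 0.001], [0.204, -0.979, -0.0], [0.001, 0.0, -1.0]]
force: [-0.2, -0.0, -0.5]
opening: 0.006
```

```bash
python3 -c "
from h import *
st('a')"
```

```text
t 3.4 rel mm (x from pad,y left,z) [-1.4 -2.9 90.4] F [-0.24 -0.04 -0.55] op 0.006
yaw 11.8 zax [ 7.e-04 -2.e-04 -1.e+00] q [-18.2  35.9  98.1   0.   45.9  60. ]
```

View pics/scene_a.png

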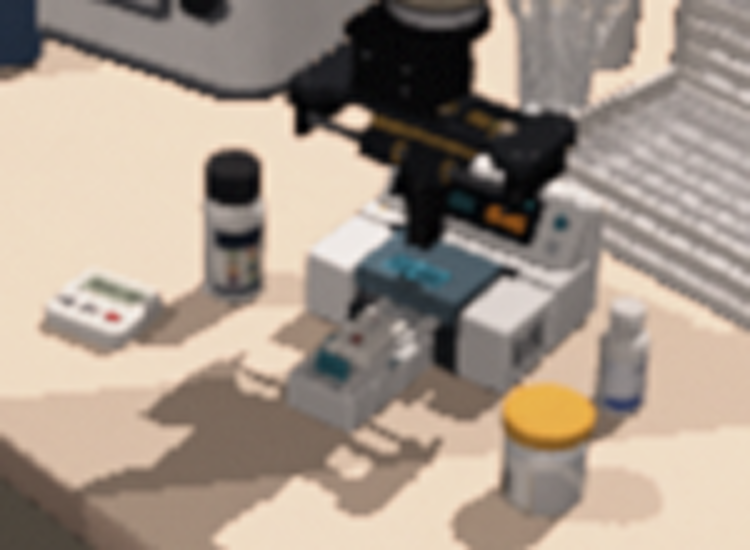

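View pics/top_a.png

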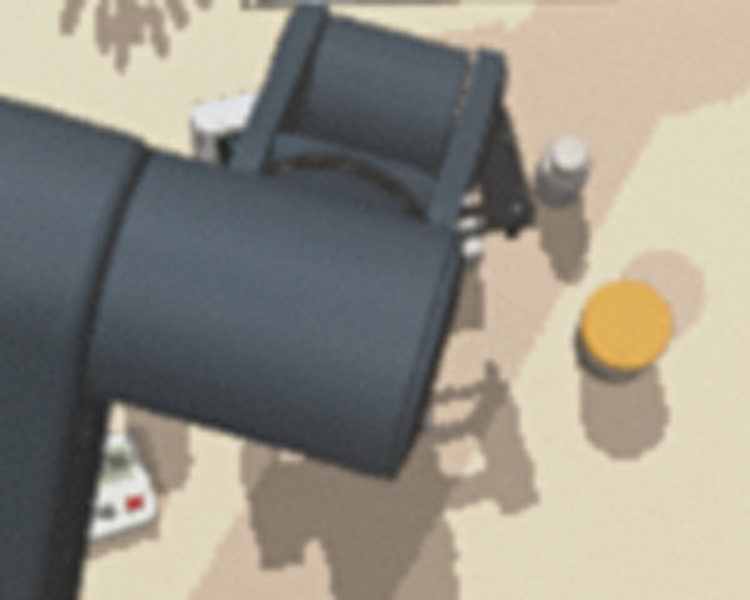

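The scene crop shows the shut fingertips at (424,240), over the teal bar at (418,268). I'll come down to just above the bar.

move_arm(
  moves=[
    {"hand":0,"x":0.06,"y":-0.12,"z":0.2,"wx":0,"wy":0,"wz":0},
    {"hand":0,"x":0,"y":0,"z":0.2,"wx":0,"wy":0,"wz":0},
    {"hand":0,"x":0,"y":0,"z":0.2,"wx":0,"wy":0,"wz":0},
    {"hand":0,"x":0,"y":0,"z":0.16,"wx":0,"wy":0,"wz":0},
    {"hand":0,"x":0,"y":0,"z":0,"wx":0,"wy":0,"wz":0},
  ],
)

```text
time_s: 4.0
position: [0.5547, -0.0619, 0.0702]
tcp_rot: [[0.979, 0.205, -0.002], [0.205, -0.979, 0.001], [-0.001, -0.001, -1.0]]
force: [0.7, -0.6, 0.1]
opening: 0.008
```

move_arm(
  moves=[
    {"hand":0,"x":0,"y":0,"z":0.08,"wx":0,"wy":0,"wz":0},
    {"hand":0,"x":0,"y":0,"z":0.08,"wx":0,"wy":0,"wz":0},
  ],
)

```text
time_s: 4.2
position: [0.5553, -0.0622, 0.0671]
tcp_rot: [[0.979, 0.205, 0.0], [0.205, -0.979, -0.0], [-0.0, 0.0, -1.0]]
force: [-1.0, 0.4, 2.3]
opening: 0.007
```

move_arm(
  moves=[
    {"hand":0,"x":0,"y":0,"z":0.08,"wx":0,"wy":0,"wz":0},
  ],
)

```text
time_s: 4.3
position: [0.555, -0.0622, 0.0651]
tcp_rot: [[0.979, 0.205, -0.0], [0.205, -0.979, -0.0], [-0.0, 0.0, -1.0]]
force: [-0.8, -0.7, 1.1]
opening: 0.004
```

move_arm(
  moves=[
    {"hand":0,"x":0,"y":0,"z":0.08,"wx":0,"wy":0,"wz":0},
    {"hand":0,"x":0,"y":0,"z":0.06,"wx":0,"wy":0,"wz":0},
  ],
)

```text
time_s: 4.5
position: [0.5551, -0.0622, 0.0632]
tcp_rot: [[0.979, 0.205, -0.0], [0.205, -0.979, -0.0], [-0.0, 0.0, -1.0]]
force: [-5.1, 0.1, 21.8]
opening: 0.006
```

Firm stop reached at 63.2 mm. Releasing now, by lifting clear and then moving back toward the robot side.

move_arm(
  moves=[
    {"hand":0,"x":0,"y":0,"z":-0.2,"wx":0,"wy":0,"wz":0},
    {"hand":0,"x":0,"y":0,"z":-0.6,"wx":0,"wy":0,"wz":0},
    {"hand":0,"x":0,"y":0,"z":-0.8,"wx":0,"wy":0,"wz":0},
    {"hand":0,"x":0,"y":0,"z":-0.8,"wx":0,"wy":0,"wz":0},
    {"hand":0,"x":-0.5,"y":0,"z":-0.5,"wx":0,"wy":0,"wz":0},
    {"hand":0,"x":-0.8,"y":0,"z":0,"wx":0,"wy":0,"wz":0},
    {"hand":0,"x":-0.8,"y":0,"z":0,"wx":0,"wy":0,"wz":0},
    {"hand":0,"x":-0.8,"y":0,"z":0,"wx":0,"wy":0,"wz":0},
    {"hand":0,"x":-0.8,"y":0,"z":0,"wx":0,"wy":0,"wz":0},
    {"hand":0,"x":-0.8,"y":0,"z":0,"wx":0,"wy":0,"wz":0},
    {"hand":0,"x":-0.4,"y":0,"z":0,"wx":0,"wy":0,"wz":0},
    {"hand":0,"x":0,"y":0,"z":0,"wx":0,"wy":0,"wz":0},
  ],
)

```text
time_s: 5.7
position: [0.4343, -0.0871, 0.134]
tcp_rot: [[0.979, 0.204, -0.001], [0.204, -0.979, 0.001], [-0.001, -0.001, -1.0]]
force: [-0.1, -0.0, -1.0]
opening: 0.006
```

```bash
python3 -c "
from h import *
st('b')"
```

```text
t 5.7 rel mm (x from pad,y left,z) [-123.7    0.7  134. ] F [-0.05 -0.   -0.96] op 0.006
yaw 11.75 zax [-9.e-04  6.e-04 -1.e+00] q [-25.9  25.2 112.6   0.   42.3  52.4]
```

View pics/scene_b.png

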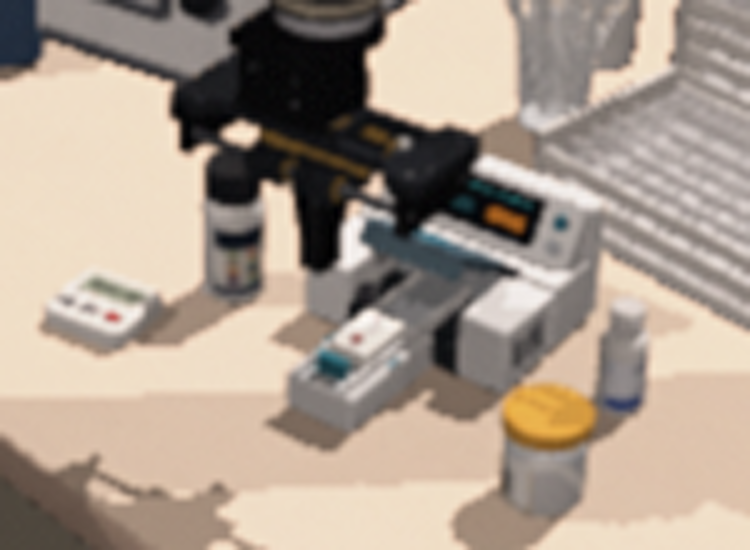

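View pics/top_b.png

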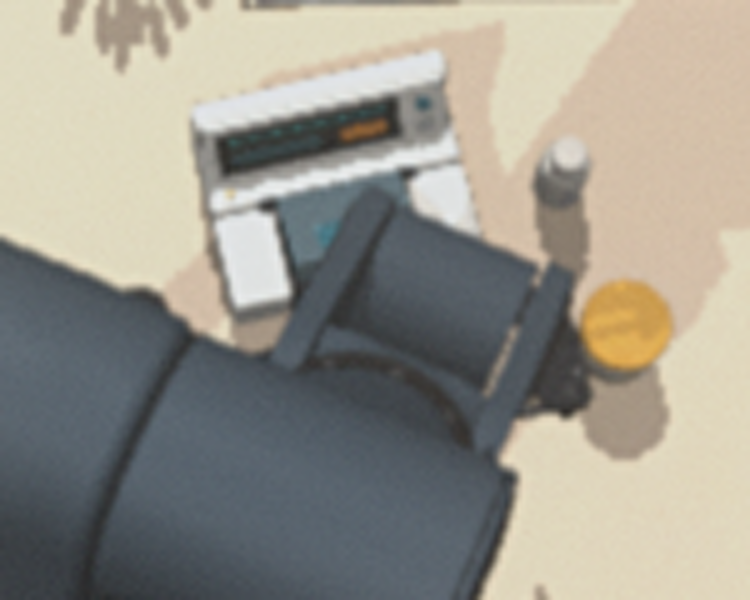

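The cover is open: its edge is lifted at (410,250) in the scene crop. The cassette is still on the track, with its lug at (332,362). Next I lower the fingertip behind the lug.

move_arm(
  moves=[
    {"hand":0,"x":0,"y":0.03,"z":0.5,"wx":0,"wy":0,"wz":0},
    {"hand":0,"x":0,"y":0,"z":0.8,"wx":0,"wy":0,"wz":0},
    {"hand":0,"x":0,"y":0,"z":0.8,"wx":0,"wy":0,"wz":0},
    {"hand":0,"x":0,"y":0,"z":0.7,"wx":0,"wy":0,"wz":0},
    {"hand":0,"x":0,"y":0,"z":0.4,"wx":0,"wy":0,"wz":0},
    {"hand":0,"x":0,"y":0,"z":0.3,"wx":0,"wy":0,"wz":0},
    {"hand":0,"x":0,"y":0,"z":0,"wx":0,"wy":0,"wz":0},
    {"hand":0,"x":0,"y":0,"z":0,"wx":0,"wy":0,"wz":0},
  ],
)

```text
time_s: 6.6
position: [0.436, -0.088, 0.0468]
tcp_rot: [[0.979, 0.205, 0.001], [0.205, -0.979, -0.0], [0.001, 0.0, -1.0]]
force: [-1.1, 0.0, -0.8]
opening: 0.002
```

```bash
python3 -c "
from h import *
st('c')"
```

```text
t 6.6 rel mm (x from pad,y left,z) [-122.2   -0.5   46.8] F [-1.13  0.02 -0.79] op 0.002
yaw 11.83 zax [ 7.e-04 -3.e-04 -1.e+00] q [-25.9  35.8 115.7   0.   28.4  52.3]
```

View pics/scene_c.png

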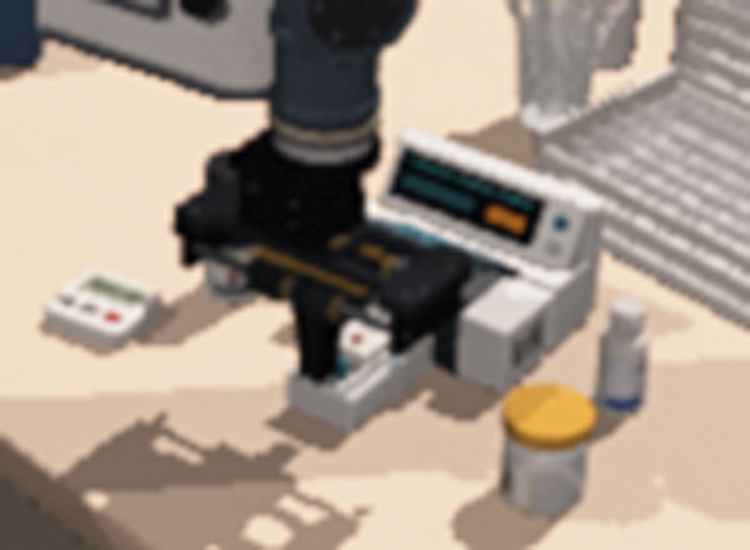

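The finger stands behind the lug at about (318,375). I'll lower it 4 mm and then push slowly.

move_arm(
  moves=[
    {"hand":0,"x":0,"y":0,"z":0.1,"wx":0,"wy":0,"wz":0},
    {"hand":0,"x":0,"y":0,"z":0.06,"wx":0,"wy":0,"wz":0},
    {"hand":0,"x":0.06,"y":0,"z":0,"wx":0,"wy":0,"wz":0},
    {"hand":0,"x":0.06,"y":0,"z":0,"wx":0,"wy":0,"wz":0},
  ],
)

```text
time_s: 7.1
position: [0.4386, -0.0873, 0.0426]
tcp_rot: [[0.979, 0.205, 0.0], [0.205, -0.979, -0.0], [0.0, 0.0, -1.0]]
force: [-0.0, 0.6, -0.2]
opening: 0.006
```

move_arm(
  moves=[
    {"hand":0,"x":0.06,"y":0,"z":0,"wx":0,"wy":0,"wz":0},
    {"hand":0,"x":0.06,"y":0,"z":0,"wx":0,"wy":0,"wz":0},
    {"hand":0,"x":0.06,"y":0,"z":0,"wx":0,"wy":0,"wz":0},
    {"hand":0,"x":0.06,"y":0,"z":0,"wx":0,"wy":0,"wz":0},
    {"hand":0,"x":0.06,"y":0,"z":0,"wx":0,"wy":0,"wz":0},
    {"hand":0,"x":0.06,"y":0,"z":0,"wx":0,"wy":0,"wz":0},
    {"hand":0,"x":0.06,"y":0,"z":0,"wx":0,"wy":0,"wz":0},
    {"hand":0,"x":0.06,"y":0,"z":0,"wx":0,"wy":0,"wz":0},
  ],
)

```text
time_s: 7.9
position: [0.4503, -0.0848, 0.0426]
tcp_rot: [[0.979, 0.205, 0.0], [0.205, -0.979, -0.0], [0.0, 0.0, -1.0]]
force: [-0.7, -0.1, 0.4]
opening: 0.005
```

```bash
python3 -c "
from h import *
st('d')"
```

```text
t 7.9 rel mm (x from pad,y left,z) [-107.5   -0.3   42.6] F [-0.72 -0.07  0.36] op 0.005
yaw 11.82 zax [ 0. -0. -1.] q [-24.7  36.8 113.9  -0.   29.4  53.5]
```

View pics/scene_d.png

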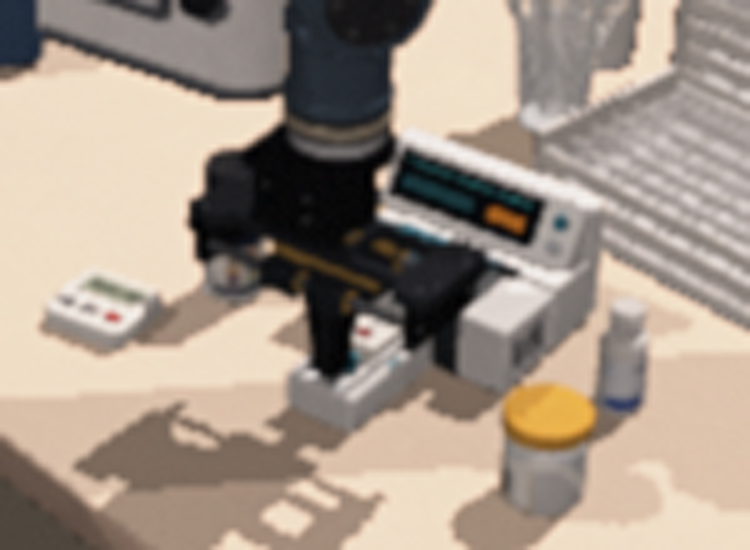

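The cassette is moving: its red dot went from (357,339) to (365,331). I'll keep pushing.

move_arm(
  moves=[
    {"hand":0,"x":0.08,"y":0,"z":0,"wx":0,"wy":0,"wz":0},
    {"hand":0,"x":0.08,"y":0,"z":0,"wx":0,"wy":0,"wz":0},
    {"hand":0,"x":0.08,"y":0,"z":0,"wx":0,"wy":0,"wz":0},
    {"hand":0,"x":0.08,"y":0,"z":0,"wx":0,"wy":0,"wz":0},
    {"hand":0,"x":0.08,"y":0,"z":0,"wx":0,"wy":0,"wz":0},
    {"hand":0,"x":0.08,"y":0,"z":0,"wx":0,"wy":0,"wz":0},
    {"hand":0,"x":0.08,"y":0,"z":0,"wx":0,"wy":0,"wz":0},
    {"hand":0,"x":0.08,"y":0,"z":0,"wx":0,"wy":0,"wz":0},
    {"hand":0,"x":0.08,"y":0,"z":0,"wx":0,"wy":0,"wz":0},
    {"hand":0,"x":0.08,"y":0,"z":0,"wx":0,"wy":0,"wz":0},
  ],
)

```text
time_s: 9.0
position: [0.4699, -0.0807, 0.0425]
tcp_rot: [[0.979, 0.205, -0.0], [0.205, -0.979, 0.0], [-0.0, -0.0, -1.0]]
force: [-0.9, 0.9, -0.4]
opening: 0.003
```

move_arm(
  moves=[
    {"hand":0,"x":0.08,"y":0,"z":0,"wx":0,"wy":0,"wz":0},
    {"hand":0,"x":0.08,"y":0,"z":0,"wx":0,"wy":0,"wz":0},
    {"hand":0,"x":0.08,"y":0,"z":0,"wx":0,"wy":0,"wz":0},
    {"hand":0,"x":0.08,"y":0,"z":0,"wx":0,"wy":0,"wz":0},
    {"hand":0,"x":0.08,"y":0,"z":0,"wx":0,"wy":0,"wz":0},
    {"hand":0,"x":0.08,"y":0,"z":0,"wx":0,"wy":0,"wz":0},
    {"hand":0,"x":0.08,"y":0,"z":0,"wx":0,"wy":0,"wz":0},
    {"hand":0,"x":0.08,"y":0,"z":0,"wx":0,"wy":0,"wz":0},
    {"hand":0,"x":0.08,"y":0,"z":0,"wx":0,"wy":0,"wz":0},
    {"hand":0,"x":0.08,"y":0,"z":0,"wx":0,"wy":0,"wz":0},
  ],
)

```text
time_s: 10.0
position: [0.4895, -0.0766, 0.0425]
tcp_rot: [[0.979, 0.205, -0.0], [0.205, -0.979, 0.0], [-0.0, -0.0, -1.0]]
force: [0.1, -0.9, 0.0]
opening: 0.005
```

```bash
python3 -c "
from h import *
st('e')"
```

```text
t 10.0 rel mm (x from pad,y left,z) [-67.5  -0.3  42.5] F [ 0.1  -0.93  0.03] op 0.005
yaw 11.82 zax [-0.  0. -1.] q [-21.8  38.  108.5   0.   33.5  56.3]
```

View pics/scene_e.png

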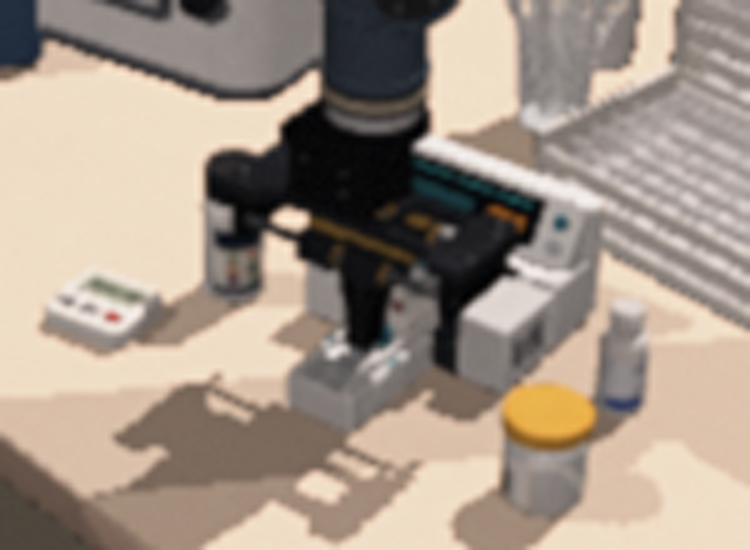

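move_arm(
  moves=[
    {"hand":0,"x":0.08,"y":0,"z":0,"wx":0,"wy":0,"wz":0},
    {"hand":0,"x":0.08,"y":0,"z":0,"wx":0,"wy":0,"wz":0},
    {"hand":0,"x":0.08,"y":0,"z":0,"wx":0,"wy":0,"wz":0},
    {"hand":0,"x":0.08,"y":0,"z":0,"wx":0,"wy":0,"wz":0},
    {"hand":0,"x":0.08,"y":0,"z":0,"wx":0,"wy":0,"wz":0},
    {"hand":0,"x":0.08,"y":0,"z":0,"wx":0,"wy":0,"wz":0},
    {"hand":0,"x":0.08,"y":0,"z":0,"wx":0,"wy":0,"wz":0},
    {"hand":0,"x":0.08,"y":0,"z":0,"wx":0,"wy":0,"wz":0},
    {"hand":0,"x":0.06,"y":0,"z":0,"wx":0,"wy":0,"wz":0},
  ],
)

```text
time_s: 11.0
position: [0.5067, -0.073, 0.0426]
tcp_rot: [[0.979, 0.205, 0.0], [0.205, -0.979, -0.0], [0.0, 0.0, -1.0]]
force: [-0.2, 0.0, -0.2]
opening: 0.007
```

move_arm(
  moves=[
    {"hand":0,"x":0.04,"y":0,"z":0,"wx":0,"wy":0,"wz":0},
    {"hand":0,"x":0.04,"y":0,"z":0,"wx":0,"wy":0,"wz":0},
    {"hand":0,"x":0.04,"y":0,"z":0,"wx":0,"wy":0,"wz":0},
  ],
)

```text
time_s: 11.3
position: [0.5094, -0.0724, 0.0425]
tcp_rot: [[0.979, 0.205, -0.0], [0.205, -0.979, 0.0], [-0.0, -0.0, -1.0]]
force: [1.0, 1.5, -0.2]
opening: 0.003
```

```bash
python3 -c "
from h import *
st('f')"
```

```text
t 11.3 rel mm (x from pad,y left,z) [-47.2  -0.3  42.5] F [ 0.96  1.5  -0.23] op 0.003
yaw 11.82 zax [-2.e-04  1.e-04 -1.e+00] q [-20.6  38.7 105.8  -0.   35.5  57.6]
```

View pics/scene_f.png

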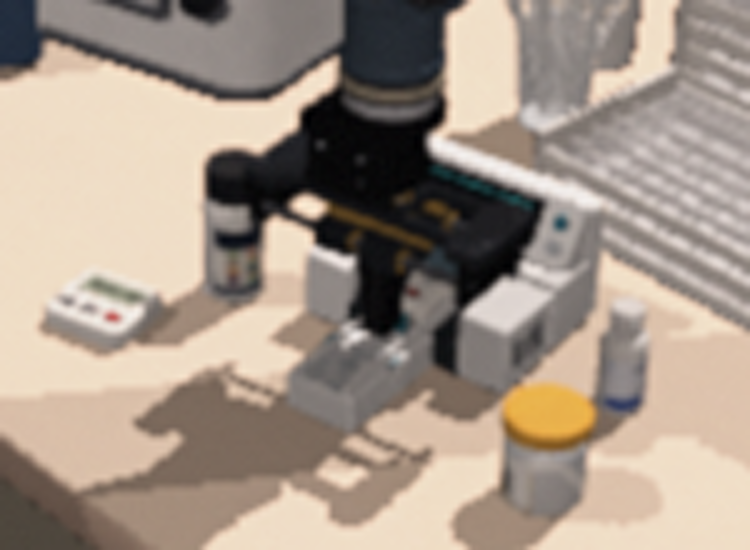

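move_arm(
  moves=[
    {"hand":0,"x":0.04,"y":0,"z":0,"wx":0,"wy":0,"wz":0},
    {"hand":0,"x":0.04,"y":0,"z":0,"wx":0,"wy":0,"wz":0},
    {"hand":0,"x":0.04,"y":0,"z":0,"wx":0,"wy":0,"wz":0},
  ],
)

```text
time_s: 11.7
position: [0.5124, -0.0718, 0.0425]
tcp_rot: [[0.979, 0.205, 0.0], [0.205, -0.979, -0.0], [0.0, 0.0, -1.0]]
force: [0.6, -0.2, -0.6]
opening: 0.008
```

move_arm(
  moves=[
    {"hand":0,"x":0.04,"y":0,"z":0,"wx":0,"wy":0,"wz":0},
    {"hand":0,"x":0.04,"y":0,"z":0,"wx":0,"wy":0,"wz":0},
  ],
)

```text
time_s: 11.9
position: [0.5138, -0.0713, 0.0425]
tcp_rot: [[0.979, 0.205, -0.001], [0.205, -0.979, 0.0], [-0.001, -0.0, -1.0]]
force: [-2.2, -1.1, 1.0]
opening: 0.006
```

move_arm(
  moves=[
    {"hand":0,"x":0.04,"y":0,"z":0,"wx":0,"wy":0,"wz":0},
  ],
)

```text
time_s: 12.0
position: [0.5139, -0.0711, 0.0425]
tcp_rot: [[0.979, 0.205, -0.003], [0.205, -0.979, 0.0], [-0.003, -0.001, -1.0]]
force: [-4.3, -2.7, 2.6]
opening: 0.003
```

move_arm(
  moves=[
    {"hand":0,"x":0.04,"y":0,"z":0,"wx":0,"wy":0,"wz":0},
  ],
)

```text
time_s: 12.1
position: [0.5139, -0.071, 0.0425]
tcp_rot: [[0.979, 0.206, -0.005], [0.206, -0.979, 0.0], [-0.005, -0.001, -1.0]]
force: [-6.7, -4.3, 4.9]
opening: 0.003
```

Hard stop felt: about 7 N with no further motion, 1–2 mm from the predicted home. Backing straight off, then up.

move_arm(
  moves=[
    {"hand":0,"x":-0.12,"y":0,"z":0,"wx":0,"wy":0,"wz":0},
    {"hand":0,"x":-0.3,"y":0,"z":0,"wx":0,"wy":0,"wz":0},
    {"hand":0,"x":-0.8,"y":0,"z":0,"wx":0,"wy":0,"wz":0},
    {"hand":0,"x":-0.8,"y":0,"z":0,"wx":0,"wy":0,"wz":0},
    {"hand":0,"x":-0.5,"y":0,"z":-0.6,"wx":0,"wy":0,"wz":0},
    {"hand":0,"x":0,"y":0,"z":-0.8,"wx":0,"wy":0,"wz":0},
    {"hand":0,"x":0,"y":0,"z":-0.8,"wx":0,"wy":0,"wz":0},
    {"hand":0,"x":0,"y":0,"z":-0.8,"wx":0,"wy":0,"wz":0},
    {"hand":0,"x":0,"y":0,"z":-0.8,"wx":0,"wy":0,"wz":0},
    {"hand":0,"x":0,"y":0,"z":-0.6,"wx":0,"wy":0,"wz":0},
    {"hand":0,"x":0,"y":0,"z":0,"wx":0,"wy":0,"wz":0},
  ],
)

```text
time_s: 13.2
position: [0.456, -0.0844, 0.1543]
tcp_rot: [[0.979, 0.205, 0.005], [0.205, -0.979, -0.002], [0.005, 0.003, -1.0]]
force: [0.5, -0.2, -0.8]
opening: 0.005
```

```bash
python3 -c "
from h import *
st('g')"
```

```text
t 13.2 rel mm (x from pad,y left,z) [-101.9   -1.1  154.3] F [ 0.5  -0.25 -0.79] op 0.005
yaw 11.81 zax [ 0.0052 -0.002  -1.    ] q [-24.4  24.2 109.    0.   46.6  53.8]
```

View pics/scene_g.png

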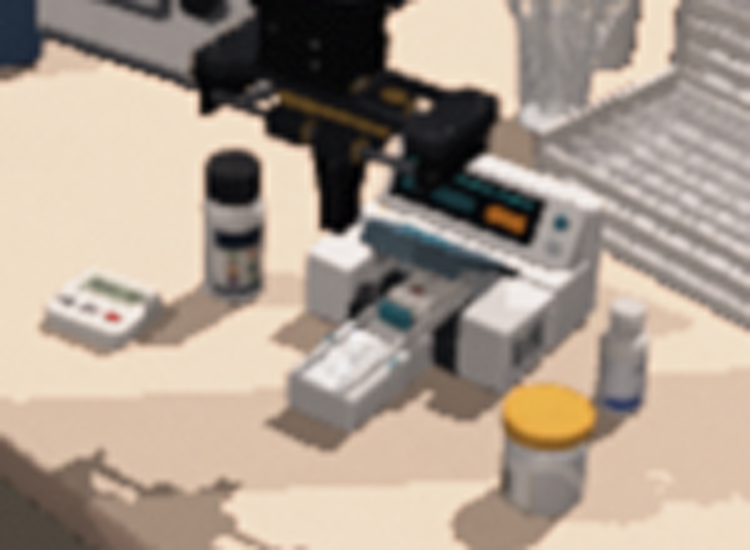

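The cassette is flat, with its body under the open cover and its lug at about (397,313) in the crop. I'll measure its travel.

```bash
python3 -c "
from h import *
r=[]
for f,b in(('scene0.npz',(310,207,322,218)),('scene_g.npz',(322,196,336,210))):
    c=np.load(f);im=c['image'].astype(float)[b[1]:b[3],b[0]:b[2]];w=(im[...,1]+im[...,2])/2-im[...,0]
    ww=np.clip(w-15,0,None);v,u=np.mgrid[b[1]:b[3],b[0]:b[2]];p=((ww*u).sum()/ww.sum(),(ww*v).sum()/ww.sum());r.append(rel(ray(c,p,.045)[0]));print(p,r[-1])
print(r[1]-r[0])"
```

```text
(np.float64(316.0406945198047), np.float64(212.01953336950623)) [-104.6    1.    45. ]
(np.float64(328.39413988657844), np.float64(202.406427221172)) [-32.3  -0.1  45. ]
[72.3 -1.1  0. ]
```

Measured travel is 72 mm against about 74 mm expected, and it stopped hard, so I take it as home. Next, over the cover to press it shut.

move_arm(
  moves=[
    {"hand":0,"x":0.4,"y":-0.04,"z":0,"wx":0,"wy":0,"wz":0},
    {"hand":0,"x":0.8,"y":0,"z":0,"wx":0,"wy":0,"wz":0},
    {"hand":0,"x":0.8,"y":0,"z":0,"wx":0,"wy":0,"wz":0},
    {"hand":0,"x":0.8,"y":0,"z":0,"wx":0,"wy":0,"wz":0},
    {"hand":0,"x":0.8,"y":0,"z":0,"wx":0,"wy":0,"wz":0},
    {"hand":0,"x":0.5,"y":0,"z":0.2,"wx":0,"wy":0,"wz":0},
    {"hand":0,"x":0,"y":0,"z":0.6,"wx":0,"wy":0,"wz":0},
    {"hand":0,"x":0,"y":0,"z":0.6,"wx":0,"wy":0,"wz":0},
    {"hand":0,"x":0,"y":0,"z":0.4,"wx":0,"wy":0,"wz":0},
    {"hand":0,"x":0,"y":0,"z":0.1,"wx":0,"wy":0,"wz":0},
    {"hand":0,"x":0,"y":0,"z":0,"wx":0,"wy":0,"wz":0},
    {"hand":0,"x":0,"y":0,"z":0,"wx":0,"wy":0,"wz":0},
  ],
)

```text
time_s: 14.5
position: [0.5551, -0.0621, 0.1053]
tcp_rot: [[0.979, 0.205, 0.001], [0.205, -0.979, -0.0], [0.001, 0.0, -1.0]]
force: [0.4, 0.5, 0.3]
opening: 0.008
```

```bash
python3 -c "
from h import *
st('h')"
```

```text
t 14.5 rel mm (x from pad,y left,z) [ -0.3   0.5 105.3] F [0.37 0.51 0.29] op 0.008
yaw 11.81 zax [ 7.e-04 -2.e-04 -1.e+00] q [-17.8  34.6  97.6   0.   47.8  60.3]
```

View pics/scene_h.png

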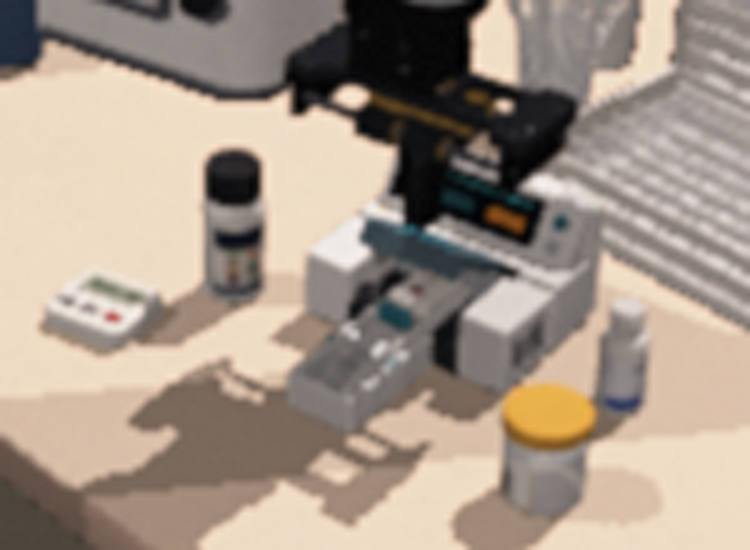

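The fingertip hangs over the open cover at (420,222). I'll move 3 mm toward the hinge, then press down at 25 mm/s.

move_arm(
  moves=[
    {"hand":0,"x":0.12,"y":0.02,"z":0,"wx":0,"wy":0,"wz":0},
    {"hand":0,"x":0,"y":0,"z":0.1,"wx":0,"wy":0,"wz":0},
    {"hand":0,"x":0,"y":0,"z":0.1,"wx":0,"wy":0,"wz":0},
    {"hand":0,"x":0,"y":0,"z":0.1,"wx":0,"wy":0,"wz":0},
    {"hand":0,"x":0,"y":0,"z":0.1,"wx":0,"wy":0,"wz":0},
    {"hand":0,"x":0,"y":0,"z":0.1,"wx":0,"wy":0,"wz":0},
    {"hand":0,"x":0,"y":0,"z":0.1,"wx":0,"wy":0,"wz":0},
    {"hand":0,"x":0,"y":0,"z":0.1,"wx":0,"wy":0,"wz":0},
    {"hand":0,"x":0,"y":0,"z":0.1,"wx":0,"wy":0,"wz":0},
  ],
)

```text
time_s: 15.5
position: [0.5578, -0.0618, 0.0849]
tcp_rot: [[0.979, 0.205, 0.0], [0.205, -0.979, -0.0], [0.0, 0.0, -1.0]]
force: [0.6, 0.2, 0.7]
opening: 0.005
```

move_arm(
  moves=[
    {"hand":0,"x":0,"y":0,"z":0.1,"wx":0,"wy":0,"wz":0},
    {"hand":0,"x":0,"y":0,"z":0.1,"wx":0,"wy":0,"wz":0},
    {"hand":0,"x":0,"y":0,"z":0.1,"wx":0,"wy":0,"wz":0},
    {"hand":0,"x":0,"y":0,"z":0.1,"wx":0,"wy":0,"wz":0},
    {"hand":0,"x":0,"y":0,"z":0.1,"wx":0,"wy":0,"wz":0},
    {"hand":0,"x":0,"y":0,"z":0.1,"wx":0,"wy":0,"wz":0},
  ],
)

```text
time_s: 16.1
position: [0.5573, -0.0618, 0.0699]
tcp_rot: [[0.979, 0.205, -0.001], [0.205, -0.979, 0.0], [-0.001, -0.0, -1.0]]
force: [-1.7, -0.2, 3.9]
opening: 0.002
```

move_arm(
  moves=[
    {"hand":0,"x":0,"y":0,"z":0.1,"wx":0,"wy":0,"wz":0},
    {"hand":0,"x":0,"y":0,"z":0.1,"wx":0,"wy":0,"wz":0},
    {"hand":0,"x":0,"y":0,"z":0.08,"wx":0,"wy":0,"wz":0},
  ],
)

```text
time_s: 16.4
position: [0.5579, -0.0618, 0.0633]
tcp_rot: [[0.979, 0.205, 0.0], [0.205, -0.979, -0.0], [0.0, 0.0, -1.0]]
force: [-3.7, -0.4, 18.4]
opening: 0.005
```

At the stop (63.3 mm, 18 N). Releasing.

move_arm(
  moves=[
    {"hand":0,"x":0,"y":0,"z":-0.1,"wx":0,"wy":0,"wz":0},
    {"hand":0,"x":0,"y":0,"z":-0.1,"wx":0,"wy":0,"wz":0},
    {"hand":0,"x":0,"y":0,"z":-0.2,"wx":0,"wy":0,"wz":0},
    {"hand":0,"x":0,"y":0,"z":-0.6,"wx":0,"wy":0,"wz":0},
    {"hand":0,"x":0,"y":0,"z":-0.8,"wx":0,"wy":0,"wz":0},
    {"hand":0,"x":0,"y":0,"z":-0.8,"wx":0,"wy":0,"wz":0},
    {"hand":0,"x":0,"y":0,"z":-0.8,"wx":0,"wy":0,"wz":0},
    {"hand":0,"x":0,"y":0,"z":-0.8,"wx":0,"wy":0,"wz":0},
    {"hand":0,"x":0,"y":0.5,"z":-0.5,"wx":0,"wy":0,"wz":0},
    {"hand":0,"x":0,"y":0.8,"z":0,"wx":0,"wy":0,"wz":0},
    {"hand":0,"x":-0.2,"y":0.8,"z":0,"wx":0,"wy":0,"wz":0},
    {"hand":0,"x":-0.2,"y":0.8,"z":0,"wx":0,"wy":0,"wz":0},
    {"hand":0,"x":-0.2,"y":0.8,"z":0,"wx":0,"wy":0,"wz":0},
    {"hand":0,"x":-0.2,"y":0.8,"z":0,"wx":0,"wy":0,"wz":0},
    {"hand":0,"x":-0.2,"y":0.8,"z":0,"wx":0,"wy":0,"wz":0},
    {"hand":0,"x":-0.2,"y":0.8,"z":0,"wx":0,"wy":0,"wz":0},
    {"hand":0,"x":-0.2,"y":0.8,"z":0,"wx":0,"wy":0,"wz":0},
    {"hand":0,"x":-0.2,"y":0.8,"z":0,"wx":0,"wy":0,"wz":0},
    {"hand":0,"x":0,"y":0.5,"z":0,"wx":0,"wy":0,"wz":0},
    {"hand":0,"x":0,"y":0,"z":0,"wx":0,"wy":0,"wz":0},
  ],
)

```text
time_s: 18.4
position: [0.5611, -0.2728, 0.1806]
tcp_rot: [[0.979, 0.203, 0.001], [0.203, -0.979, -0.001], [0.001, 0.001, -1.0]]
force: [0.7, 0.1, 0.4]
opening: 0.003
```

```bash
python3 -c "
from h import *
st('i')"
```

```text
t 18.4 rel mm (x from pad,y left,z) [ -37.5 -207.   180.6] F [0.66 0.12 0.39] op 0.003
yaw 11.69 zax [ 1.2e-03 -9.0e-04 -1.0e+00] q [-36.2  32.8  84.7  -0.   62.4  42.1]
```

View pics/scene_i.png

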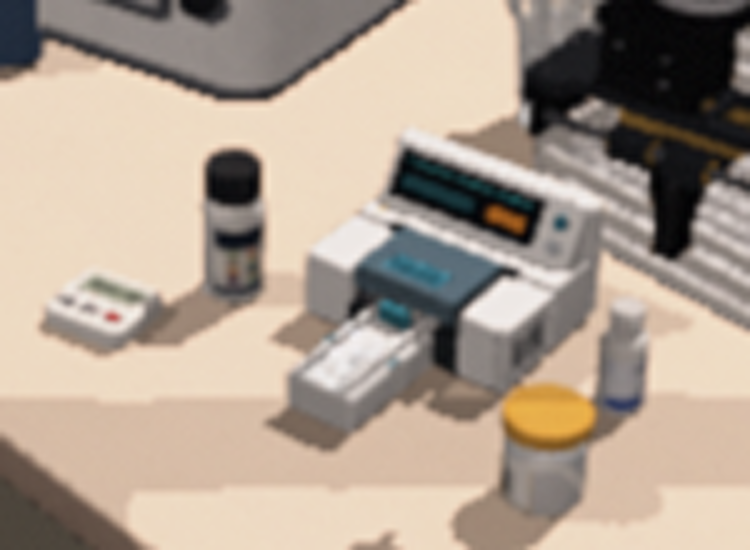

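View pics/top_i.png

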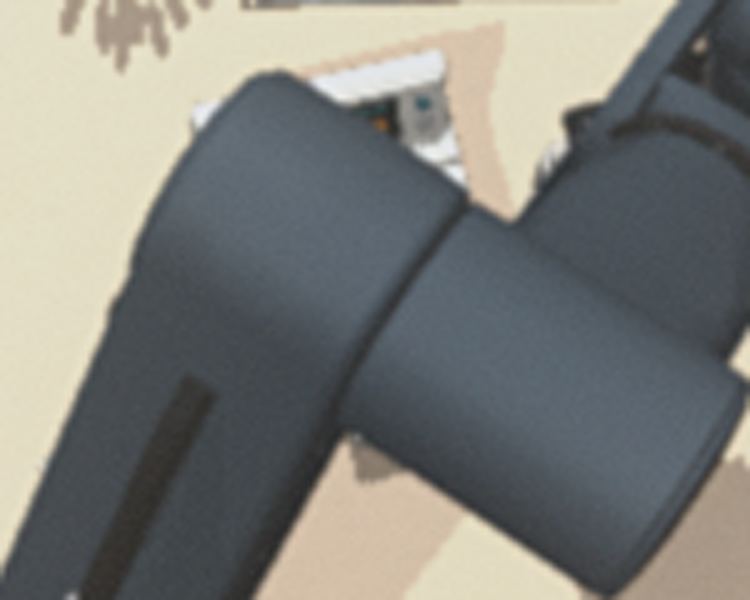

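The cover is shut, with its bar at (420,268) as at the start. The lug is at (395,313), just in front of the cover, and the bystanders are unmoved. I'll run one numeric check, then hand in.

```bash
python3 -c "
from h import *
def cen(f,b,z,th):
    c=np.load(f);im=c['image'].astype(float)[b[1]:b[3],b[0]:b[2]];w=(im[...,1]+im[...,2])/2-im[...,0]
    ww=np.clip(w-th,0,None);v,u=np.mgrid[b[1]:b[3],b[0]:b[2]];return rel(ray(c,((ww*u).sum()/ww.sum(),(ww*v).sum()/ww.sum()),z)[0])
print('pad',cen('scene0.npz',(322,188,343,198),.067,43),cen('scene_i.npz',(322,188,343,198),.067,43))
print('lug',cen('scene_g.npz',(322,199,336,207),.045,20),cen('scene_i.npz',(322,199,336,207),.045,20))
a=np.load('scene0.npz')['image'].astype(int);b=np.load('scene_i.npz')['image'].astype(int)
from rig import order
order.hand_in()"
```

```text
pad [-4.8 -0.8 67. ] [-4.3 -0.9 67. ]
lug [-32.2   0.1  45. ] [-29.4   2.   45. ]
the job is handed in; nothing more can be done
```

The cover popped open, the cassette slid home along the track, and the cover is shut again and stays shut by itself. I handed the job in at about 18.5 s.

- **Opening:** I pressed the thumb bar to its firm stop (63 mm above the worktop, about 22 N) and released it. The picture afterwards showed the cover open.
- **Cassette:** I pushed it at about 20 mm/s, slowing to 10 mm/s, with the shut fingertips on the lug. It stopped hard, with force rising to about 9 N and no further motion. It lay flat on the track.
- **Closing:** I pressed the cover down at 25 mm/s to its stop (63 mm, 18 N) and released it. About 2 s later the bar was back within 0.5 mm of its starting place. The arm was clear of everything.
- **Checks that disagreed:** The lug's measured travel was 72 mm against about 74 mm expected. The lug reading after closing differs by about 3 mm from the one before. In the later picture the cover lies close to the lug, so I put this down to its colour and changed lighting, but did not confirm it.
- **Bystanders:** The timer, strip bottle, dropper bottle and specimen cup look unmoved in the last picture. I judged this by eye only and did not check the note pad, marker or tape roll, although the arm worked well away from them.

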